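# Move the washed fittings from the ultrasonic cleaner to the dryer

### The arm

A 7-joint arm with a two-finger parallel gripper is mounted at the origin on the work surface. World frame = base frame: x ahead of the robot, y to its left, z up, the work surface at z = 0. Lengths are in m, angles in degrees, forces in N, time in s.
With the tool pointing down it reaches from about 0.4 to 0.9 m from the base axis. Payload 5.5 kg.
Tool frame: the origin (TCP) lies at the very end of the fingers, on their centre line; the grasp point (between the pads) lies 19 mm behind it; z points along the fingers, y is the line along which they close (so a half turn about z gives the same grasp; the last joint's range is limited). The gripper opens to 92 mm and grips with 3 to 60 N. Pads are 19 mm wide; open, the fingers measure 130 mm over their backs; the gripper's body (75 mm by 190 mm) begins 47 mm behind the grasp point.
Start: joints at [-53.789, 28.699, -24.465, 88.831, 12.651, 65.22, -12.049], TCP at [0.234, 0.606, 0.227] pointing down, gripper open.
Joint ranges: [-164.97, 164.97], [-17.58, 116.51], [-87.97, 89.64], [11.32, 138.91], [-80.73, 260.73], [10.89, 115.49], [-147.41, 147.41]. Speed limits (degrees/s): [147.25, 147.25, 180, 180, 180, 180, 180].

### API

Orientations are given as [roll, pitch, yaw] about the fixed x, y, z axes, in that order (R = Rz(yaw) Ry(pitch) Rx(roll)).
In Python, from rig import arm gives the robot as it stands.
- The arm moves only by the shell command python3 nudge.py [OPENING], which reads ROWS from standard input. ROWS is a JSON object with one list for each field, all of the same length, 1 to 12, a row being the entries at one place: tx, ty, tz (the shift in shares of the most that a row can go, 1 being 62.5 mm), drx, dry, drz (a rotation vector in fractions of the full range, 1 being 180 degrees); each row shifts and turns the commanded pose from where the row before left it, along the tool's axes as they then stand; what a row does not reach is not made up. A row lasts 1/8 s, in which the tool goes at most 0.0625 m and 10.7 degrees, less where a joint would pass 70% of its speed; a pose out of reach is approached as far as the arm can. OPENING is the opening from 0.0 (shut) to 1.0 (fully open), set as the command begins (- or left out keeps the last). The fingers move at their own pace and stop on an object; the grip force is fixed at half the most. Time passes only in rows, so rows that do not move let the fingers close. It prints the time, the measured TCP pose, the force, the opening and the grip force at its end. No shift or turn number may pass 1 either way. Input that does not fit is refused with a message, and nothing moves.
- arm.sense(): the state, without advancing time (a new reading comes with each control period).
- arm.snapshot(name): name is "side" or "top" or "wrist"; returns the picture (400x640x3 uint8, red, green, blue); there is no depth.
- arm.calibration(name): a dict with "fx", "fy", "cx", "cy" (pixels), "R" (3x3) and "t" (3): a world point X has camera coordinates R X + t; the wrist camera has in their place "tool_from_camera" (4x4, takes a point from camera to tool coordinates, whose origin is the TCP and whose axes are the flange's). Camera axes: x right, y down, z forward; pixel columns grow to the right and rows downward; lengths in m; the calibration is good to about 2 mm. A picture is of the moment at which its call begins: read the wrist's pose just before it. calibration takes no time and is no camera call.
- arm.close_job(): hands the job in; it is judged then, once.
The state is a dict: "t": time; "joint_positions": joint angles; "qd": joint speeds; "joint_torque": joint torques, N m; "tcp_pos": TCP position; "eef_rot": TCP orientation; "ft_force": force on the tool from outside, world axes, zero at the start; "torque": the same for the moment, N m; "gripper_width": opening from 0.0 (shut) to 1.0 (fully open); "grip_force": force on a finger pad.
Only numpy, scipy, OpenCV 4.12 (cv2) and the standard library are available. Lean on these libraries where they do the work, as an engineer would, in place of code of your own. Each camera call takes 0.05 s, during which the arm holds its last target. There are 200 camera calls.

### The job

Lift the wire basket out of the ultrasonic cleaner by its handle, keeping it level so that no fitting falls out, and set it down gently in the dryer's tray, under the overhanging hood, long side front to back. It must end up standing flat, square and fully home with its end against the tray's rear plate, and let go. Do not bump the hood, and leave everything else on the bench where it is.

Things in the scene. Friction and masses are not known exactly. Their poses are not given: they have to be found in the camera images.
- basket: Open steel wire basket standing in the cleaner's tank: 150 mm long (x), 110 wide (y), walls 45 tall, floor 4 thick; about 0.3 kg empty, 0.45 kg loaded (varies). Origin: centre of its underside, z up. Both ends are alike.
- handle: The basket's rigid arched handle; origin and axes as the basket's. Its level black round grip is 12 mm thick, centre line along x from -32 to +32 mm at y = 0, z = 115 mm; from its ends 6 mm wires slope down to the middles of the short walls (x = +-73, z = 43). Held at the middle of the grip the basket hangs level.
- cleaner: Ultrasonic cleaner, fixed, drained, lid off: 214 (x) x 164 (y) x 165 mm tall, origin under its centre, on either side of the robot's midline. Open tank 178 (x) x 134 (y) inside, floor at z = 100: the basket's grip is 50 mm above the rim. The basket stands within 8 mm and 0.04 rad of the tank's middle and axes.
- dryer: Warm-air dryer, fixed, on the other side: base 198 (x) x 260 (y) mm, origin under its centre, front to -x. Tray floor at z = 80, 168 (x) x 200 (y) mm inside; rims 12 mm tall at front and sides; across the back a plate 42 mm tall, front face at x = +87. Rear posts 24 mm thick at x = 105, y = +-122.
- rear_stop (a point): Foot of the tray's rear plate: middle of its front face, on the tray floor; axes as the dryer's (x from the tray's front towards the plate). A basket fully home, long side front to back, touches the plate with its centre at x = -75 mm from here.
- hood: The dryer's blower hood over the rear of the tray: 101 (x) x 268 (y) x 60 mm, underside 315 mm above the bench, front edge at x = +16 mm in the dryer's frame, only 4 mm behind the middle of the grip of a basket that is home (120 mm below it). A gripper pointing straight down would hit it; one leaning back to the dryer's front by 25 to 40 degrees clears it.
- fitting1: One of three loose steel coaxial fittings standing in the basket: 26 mm across, 30 mm tall, 50 g; origin in the middle of its underside.
- fitting2: One of three loose steel coaxial fittings standing in the basket: 26 mm across, 30 mm tall, 50 g; origin in the middle of its underside.
- fitting3: One of three loose steel coaxial fittings standing in the basket: 26 mm across, 30 mm tall, 50 g; origin in the middle of its underside.
- beaker: Bystander: a small steel beaker 52 mm across and 60 mm tall, standing between the two machines.
- spanner: Bystander: a steel spanner lying between the two machines.
- spare_fitting: Bystander: one more steel fitting, 26 mm across and 36 mm tall, on the bench between the two machines.
- wash_bottle: Bystander: a white wash bottle, 62 mm across and 200 mm tall, towards the back of the bench.

How it is judged (in metres and radians):
On the way:
1. the basket hangs by its handle, clear above the cleaner's rim (height (world z) of basket above 0.17 m and contact force between the fingers and handle above 1 N), for 0.2 s.
At the end, for the whole second after the job is handed in: Basket flat on the tray floor (5 mm, 0.05 rad), centre 70 to 79 mm in front of the rear plate (75 = touching), within 50 mm of the tray's middle, long side within 0.1 rad of the dryer's x, at rest (10 mm/s), released by the fingers, all three fittings in it (x of basket in the frame of rear_stop between -0.079 and -0.07 m and z of basket in the frame of rear_stop between -0.005 and 0.005 m and y of basket in the frame of rear_stop between -0.05 and 0.05 m and angle between the x axis of basket and the x axis of dryer, either way round below 0.1 rad and angle between basket's own z axis and vertical below 0.05 rad and linear speed of basket below 0.01 m/s and contact force between the fingers and basket below 0.05 N and x of fitting1 in the frame of basket between -0.075 and 0.075 m and y of fitting1 in the frame of basket between -0.055 and 0.055 m and z of fitting1 in the frame of basket between -0.005 and 0.045 m and x of fitting2 in the frame of basket between -0.075 and 0.075 m and y of fitting2 in the frame of basket between -0.055 and 0.055 m and z of fitting2 in the frame of basket between -0.005 and 0.045 m and x of fitting3 in the frame of basket between -0.075 and 0.075 m and y of fitting3 in the frame of basket between -0.055 and 0.055 m and z of fitting3 in the frame of basket between -0.005 and 0.045 m).
It fails at once if the basket is tipped by more than 0.4 rad (angle between basket's own z axis and vertical above 0.4 rad).
It fails at once if the basket is dropped: it falls faster than 0.4 m/s with no finger on it (linear speed of basket above 0.4 m/s and contact force between the fingers and basket below 0.05 N).
It fails at once if the basket is banged or rammed into the dryer (over 160 N between them) (contact force between basket and dryer above 160 N).
It fails at once if the arm, the fingers or the basket bump the hood (over 10 N) (contact force between any of the arm, the fingers, basket and hood above 10 N).
It fails at once if a bystander is moved by more than 30 mm (distance of any of beaker, spanner, spare_fitting, wash_bottle from where it was at the start of the episode above 0.03 m).
It also fails if it takes over 58 s, if anything falls off the work surface, if the arm or the gripper's body presses on something with over 40 N, if the wrist force passes 120 N, or if a joint passes its speed limit or range.

## Working session

There is one attempt and no reset: what is moved stays moved. The work goes in short steps, Python scripts to look and compute and a shell command to move; the robot and the scene stay as the last step left them, time stands still between calls to the robot, and variables do not carry over. Pictures are saved under pics/ and viewed, at most 10 in all, crops included, and the job is handed in when it is done.

```bash
ls; mkdir -p pics; python3 - <<'E'
from rig import arm
import cv2, numpy as np
np.set_printoptions(precision=4,suppress=True)
s=arm.sense(); print(s['t'],s['tcp_pos'],s['eef_rot'],s['gripper_width'],s['ft_force'])
for n in ['side','top','wrist']:
    im=arm.snapshot(n); cv2.imwrite(f'pics/{n}0.png',im[:,:,::-1]); c=arm.calibration(n); print(n,c)
E
```

```text
nudge.py
pics
rig.py
0.0 [0.2341 0.6056 0.2257] [-179.8907   -0.0027  158.8713] 0.9974979032583962 [ 0.4007 -0.2547  0.5415]
side {'fx': 396.8342777560293, 'fy': 396.8342777560293, 'cx': 313.59732558995154, 'cy': 203.92632454363516, 'R': array([[ 0.7448, -0.6672,  0.012 ],
       [-0.4246, -0.4878, -0.7628],
       [ 0.5147,  0.563 , -0.6466]]), 't': array([-0.4501,  0.3961,  0.6774])}
top {'fx': 399.6046342581889, 'fy': 399.6046342581889, 'cx': 317.64014624729657, 'cy': 199.7297065073783, 'R': array([[-0.0238, -0.9997, -0.0088],
       [-0.99  ,  0.0247, -0.1387],
       [ 0.1389,  0.0054, -0.9903]]), 't': array([-0.0068,  0.6352,  0.9778])}
wrist {'fx': 310.5312220525034, 'fy': 310.5312220525034, 'cx': 326.02134534567153, 'cy': 201.74188914607683, 'tool_from_camera': array([[-0.    , -0.9645, -0.264 ,  0.0725],
       [ 1.    ,  0.0002, -0.0008,  0.0005],
       [ 0.0009, -0.264 ,  0.9645, -0.1584],
       [ 0.    ,  0.    ,  0.    ,  1.    ]])}
```

View pics/top0.png

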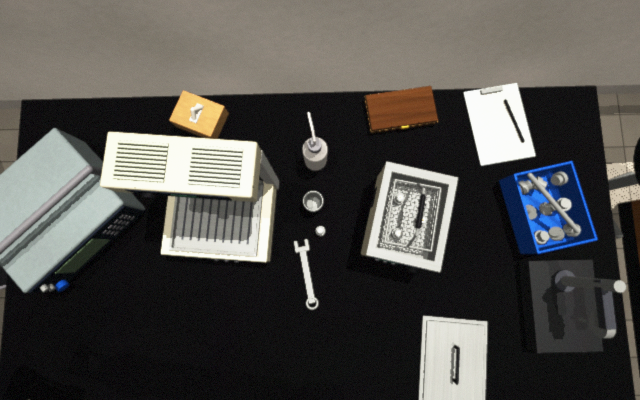

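View pics/side0.png

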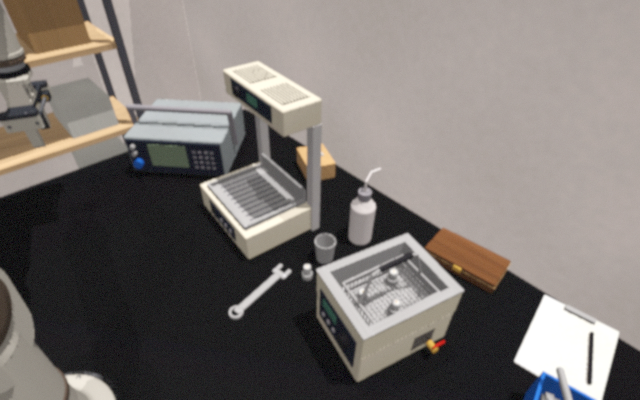

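The top view shows the dryer at left (tray about (165–275,180–262), hood above it) and the cleaner at right (rim about (365–458,163–270)). A dark grip is near (420,210). In the side view the grip is near (397,262). I'll enlarge the key areas.

```bash
python3 - <<'E'
import cv2,numpy as np
a=cv2.imread('pics/top0.png'); b=cv2.imread('pics/side0.png')
f=lambda i,x,y,w,h,s:cv2.resize(i[y:y+h,x:x+w],None,fx=s,fy=s,interpolation=cv2.INTER_CUBIC)
o=np.zeros((600,800,3),np.uint8)
o[:300,:400]=f(a,360,157,100,75*1,4); o[300:600,:400]=f(a,360,202,100,75,4)
p=f(b,310,230,160,120,2.5); o[:300,400:]=p
o[300:,400:]=f(a,155,175,133,100,3.01)[:300,:400]
cv2.imwrite('pics/crop1.png',o)
E
```

```text
(no output)
```

View pics/crop1.png

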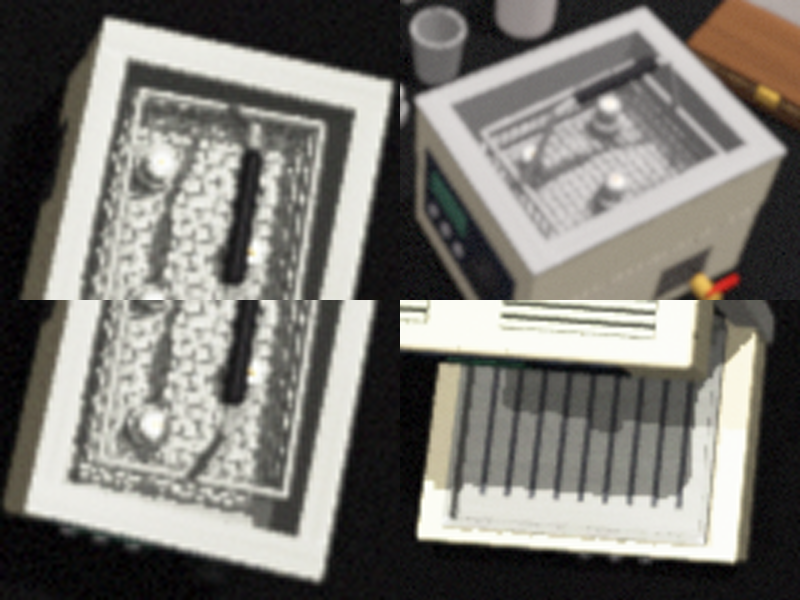

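The crop shows the grip in top from about (423,195) to (418,227) and in side from about (381,270) to (414,254). The dryer's front top edge in top runs from about (161,255) to (269,262), with its right edge up to (276,188).

```bash
cat > h.py <<'E'
import cv2,numpy as np
from rig import arm
np.set_printoptions(precision=4,suppress=True)
def ray(n,uv,c=None):
    c=c or arm.calibration(n); R,t=np.array(c['R']),np.array(c['t'])
    d=R.T@np.array([(uv[0]-c['cx'])/c['fx'],(uv[1]-c['cy'])/c['fy'],1]); return -R.T@t,d
def plane(n,uv,z):
    o,d=ray(n,uv); return o+d*(z-o[2])/d[2]
def tri(u1,u2):
    o1,d1=ray('top',u1);o2,d2=ray('side',u2)
    k=np.linalg.lstsq(np.c_[d1,-d2],o2-o1,rcond=None)[0]
    a,b=o1+k[0]*d1,o2+k[1]*d2; return (a+b)/2,np.linalg.norm(a-b)
def grip(im,x,y,w,h,th=60):
    g=cv2.cvtColor(im,cv2.COLOR_BGR2GRAY)[y:y+h,x:x+w]
    n,l,s,c=cv2.connectedComponentsWithStats((g<th).astype(np.uint8))
    i=1+s[1:,4].argmax(); p=np.argwhere(l==i)[:,::-1]+[x,y]
    m=p.mean(0); v=np.linalg.svd(p-m,full_matrices=False)[2][0]; q=(p-m)@v
    return m+v*q.min(),m+v*q.max(),len(p)
E
python3 - <<'E'
from h import *
a=cv2.imread('pics/top0.png'); b=cv2.imread('pics/side0.png')
t=grip(a,413,192,14,39); s=grip(b,378,248,40,26); print(t,s)
e=sorted(t[:2],key=lambda p:p[1]); f=sorted(s[:2],key=lambda p:p[1])
for u,v in zip(e,f): print('grip tri',*tri(u,v),'plane',plane('top',u,.215),plane('side',v,.215))
# cleaner rim: bright quad
g=cv2.cvtColor(a,cv2.COLOR_BGR2GRAY)
m=(g>150).astype(np.uint8); m[:,:360]=0; m[:,462:]=0; m[:158]=0; m[275:]=0
p=max(cv2.findContours(m,0,2)[0],key=cv2.contourArea); r=cv2.minAreaRect(p); bx=cv2.boxPoints(r)
q=np.array([plane('top',u,.165) for u in bx]); print('cleaner',bx,q[:,:2],q.mean(0),np.linalg.norm(q-np.roll(q,1,0),axis=1))
# dryer
for n,u,z in [('FL',(161,254.5),.092),('FR',(269,262),.092),('R',(276.3,188.3),.092)]: print(n,plane('top',u,z))
# bystanders
for n,u,z in [('bottle',(315,146),.2),('beaker',(313,200),.06),('spare',(320,231),.036),('sp1',(302,243),.005),('sp2',(312,304),.005)]: print(n,plane('top',u,z))
E
```

```text
(array([422.9245, 194.8197]), array([417.4887, 227.2495]), 155) (array([410.6995, 255.3796]), array([381.7173, 269.4164]), 96)
grip tri [ 0.6158 -0.2473  0.2128] 0.0010899288508071394 plane [ 0.6159 -0.2472  0.215 ] [ 0.6134 -0.248   0.215 ]
grip tri [ 0.5487 -0.2333  0.2134] 0.0035013602666595974 plane [ 0.5473 -0.2316  0.215 ] [ 0.549 -0.235  0.215]
cleaner [[365.3461 255.4864]
 [385.7539 160.8685]
 [460.0805 176.8997]
 [439.6727 271.5176]] [[ 0.4911 -0.1253]
 [ 0.7035 -0.1804]
 [ 0.662  -0.3466]
 [ 0.4524 -0.2866]] [ 0.5773 -0.2347  0.165 ] [0.1658 0.2195 0.1713 0.218 ]
FL [0.5049 0.3563 0.092 ]
FR [0.481  0.0971 0.092 ]
R [0.659 0.078 0.092]
bottle [ 0.7328 -0.0202  0.2   ]
beaker [ 0.6323 -0.0107  0.06  ]
spare [ 0.5554 -0.0264  0.036 ]
sp1 [0.527  0.0215 0.005 ]
sp2 [ 0.3709 -0.0012  0.005 ]
```

```bash
python3 - <<'E'
import cv2,numpy as np
a=cv2.imread('pics/top0.png'); b=cv2.imread('pics/side0.png')
f=lambda i,x,y,w,h,s:cv2.resize(i[y:y+h,x:x+w],None,fx=s,fy=s,interpolation=cv2.INTER_CUBIC)
cv2.imwrite('pics/crop2.png',np.vstack([f(b,195,60,140,200*0+100,5.7)[:300,:798],f(b,195,150,140,52,5.7)[:296,:798]]))
o=f(b,190,55,150,200,3); p=f(a,155,125,130,145,2.7)
q=np.zeros((600,800,3),np.uint8); q[:600,:450]=o[:600]; q[:p.shape[0],450:]=p[:600,:350]
cv2.imwrite('pics/crop2.png',q)
E
```

```text
(no output)
```

View pics/crop2.png

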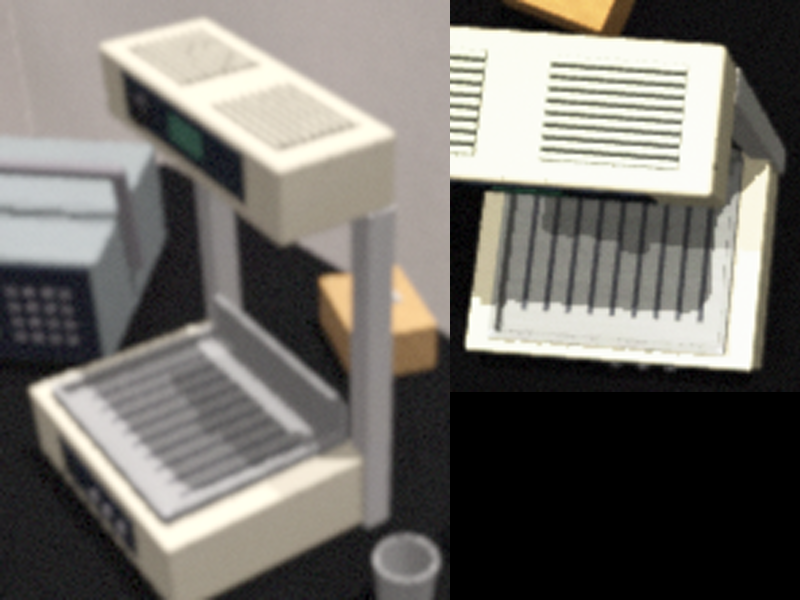

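The crops show the tray fully: side front corners (246.7,236.7) and (201,184.3), and the rear plate's top edge from (262,154) to (307,189). The front edge measured 260 mm, matching the spec. I'll cross-check the side view, then compute the approach.

```bash
cat >> h.py <<'E'
from scipy.spatial.transform import Rotation as Ro
def goal(yaw,lean):
    c,s=np.cos(np.radians(lean)),np.sin(np.radians(lean))
    return Ro.from_euler('z',yaw,degrees=True)*Ro.from_matrix(np.array([[-c,0,s],[0,1,0],[-s,0,-c]]))
def to(p,yaw,lean,back=0.019):
    "p: wanted grasp point; prints moves in tool axes (move then turn about TCP)"
    s=arm.sense(); R=Ro.from_euler('xyz',s['eef_rot'],degrees=True); G=goal(yaw,lean)
    T=np.array(p)+back*G.apply([0,0,1]); d=T-s['tcp_pos']
    print('t %.2f'%s['t'],'tcp',np.array(s['tcp_pos']),'tgt',T,'| before-turn',R.inv().apply(d),'| after-turn',G.inv().apply(d),'| rotvec',(R.inv()*G).as_rotvec(degrees=True),'W',s['gripper_width'],'F',np.array(s['ft_force']),'M',np.array(s['torque']),'g',s['grip_force'])
def up(v):
    s=arm.sense(); return Ro.from_euler('xyz',s['eef_rot'],degrees=True).inv().apply(v)
E
python3 - <<'E'
from h import *
for n,u,z in [('FR',(246.7,236.7),.092),('FL',(201,184.3),.092),('PR',(306.7,189),.122),('PL',(262.3,154),.122),('hoodRfrontlow',(284,136),.315)]: print(n,plane('side',u,z))
print(tri((161,254.5),(201,184.3)),tri((269,262),(246.7,236.7)))
to((.40,0.0,.38),-12.5,32)
to((.582,-.240,.30),-12.5,32)
E
```

```text
FR [0.4799 0.0949 0.092 ]
FL [0.501  0.3403 0.092 ]
PR [0.677  0.1097 0.122 ]
PL [0.6876 0.314  0.122 ]
hoodRfrontlow [0.5977 0.0915 0.315 ]
(array([0.5071, 0.3608, 0.0772]), np.float64(0.004713973322167441)) (array([0.4811, 0.0973, 0.0894]), np.float64(0.0003238853535587286))
t 0.15 tcp [0.2341 0.6058 0.2259] tgt [ 0.4098 -0.0022  0.3639] | before-turn [-0.383  -0.504  -0.1372] | after-turn [-0.3302 -0.5555  0.0436] | rotvec [ -2.4919 -31.9494  -8.3761] W 0.9965063406525384 F [ 0.4505 -0.9425 -0.2767] M [0.002  0.0105 0.028 ] g 0.0
t 0.15 tcp [0.2341 0.6058 0.2259] tgt [ 0.5918 -0.2422  0.2839] | before-turn [-0.6393 -0.6622 -0.057 ] | after-turn [-0.4825 -0.7505  0.2331] | rotvec [ -2.4919 -31.9494  -8.3761] W 0.9965063406525384 F [ 0.4505 -0.9425 -0.2767] M [0.002  0.0105 0.028 ] g 0.0
```

Careful with the scale: shifts go in shares of 62.5 mm and turns go in shares of 180 degrees. That gives: -0.045 m is -0.72, -0.04 m is -0.64.

```bash
echo '{"tx": [-0.16, -0.48, -0.56, -0.56, -0.56, -0.56, -0.56, -0.56, -0.56, -0.56, -0.56, -0.48], "ty": [-0.24, -0.64, -0.72, -0.72, -0.72, -0.72, -0.72, -0.72, -0.72, -0.72, -0.72, -0.64], "tz": [-0.48, -0.48, -0.48, -0.48, -0.32, 0, 0, 0, 0, 0, 0, 0], "drx": [0, 0, 0, 0, 0, 0, 0, 0, 0, 0, 0, 0], "dry": [0, 0, 0, 0, 0, 0, 0, 0, 0, 0, 0, 0], "drz": [0, 0, 0, 0, 0, 0, 0, 0, 0, 0, 0, 0]}' | python3 nudge.py 1.0
echo '{"tx": [0, 0, 0, 0, 0, 0, 0], "ty": [0, 0, 0, 0, 0, 0, 0], "tz": [0, 0, 0, 0, 0, 0, 0], "drx": [0, 0, 0, 0, 0, 0, 0], "dry": [-0.0222, -0.0444, -0.0444, -0.0444, -0.0222, 0, 0], "drz": [-0.0111, -0.0111, -0.0111, -0.0111, 0, 0, 0]}' | python3 nudge.py
python3 -c "
from h import *
to((.582,-.240,.30),-12.5,32)"
```

```text
t: 1.65
tcp_pos: [0.4123, 0.0023, 0.3649]
eef_rot: [180.0, 0.0, 158.8]
ft_force: [0.6, 0.7, 0.3]
gripper_width: 1.001
grip_force: 0.0
t: 2.52
tcp_pos: [0.4384, 0.0038, 0.3463]
eef_rot: [-177.3, 26.6, 166.2]
ft_force: [0.8, -0.3, 0.3]
gripper_width: 0.999
grip_force: 0.0
t 2.52 tcp [0.4384 0.0038 0.3463] tgt [ 0.5918 -0.2422  0.2839] | before-turn [-0.1575 -0.1951  0.1584] | after-turn [-0.1391 -0.207   0.1605] | rotvec [-3.3706 -5.3842 -0.9805] W 0.9989250619090333 F [ 0.8217 -0.3031  0.2554] M [ 0.1819  0.5177 -0.0591] g 0.0
```

To row units: -0.03 m is -0.48, -0.025 m is -0.4, -3 degrees / 180 = -0.0167.

```bash
echo '{"tx": [-0.16, -0.32, -0.4, -0.4, -0.4, -0.4, -0.32, -0.16, 0, 0, 0, 0], "ty": [-0.16, -0.4, -0.48, -0.48, -0.48, -0.48, -0.48, -0.16, 0, 0, 0, 0], "tz": [0.16, 0.32, 0.4, 0.4, 0.4, 0.4, 0.32, 0.16, 0, 0, 0, 0], "drx": [0, 0, 0, 0, 0, 0, 0, 0, -0.0111, -0.0056, 0, 0], "dry": [0, 0, 0, 0, 0, 0, 0, 0, -0.0167, -0.0111, 0, 0], "drz": [0, 0, 0, 0, 0, 0, 0, 0, -0.0056, 0, 0, 0]}' | python3 nudge.py
python3 -c "
from h import *
to((.582,-.240,.30),-12.5,32)
print(arm.sense()['joint_positions'])"
```

```text
t: 4.03
tcp_pos: [0.5954, -0.2429, 0.2834]
eef_rot: [-179.6, 31.6, 167.6]
ft_force: [0.2, 0.6, 0.2]
gripper_width: 1.002
grip_force: 0.0
t 4.03 tcp [ 0.5954 -0.2429  0.2834] tgt [ 0.5918 -0.2422  0.2839] | before-turn [ 0.0028 -0.0001 -0.0023] | after-turn [ 0.0028 -0.0001 -0.0024] | rotvec [-0.3618 -0.3844  0.0687] W 1.0016786409455072 F [0.2219 0.631  0.1507] M [ 0.1512  0.5829 -0.0409] g 0.0
[  9.1258   6.6471  14.4935 116.5187 -15.3829  26.5782 112.44  ]
```

```bash
python3 - <<'E'
from h import *
cv2.imwrite('pics/w1.png',arm.snapshot('wrist')[:,:,::-1])
E
```

```text
(no output)
```

View pics/w1.png

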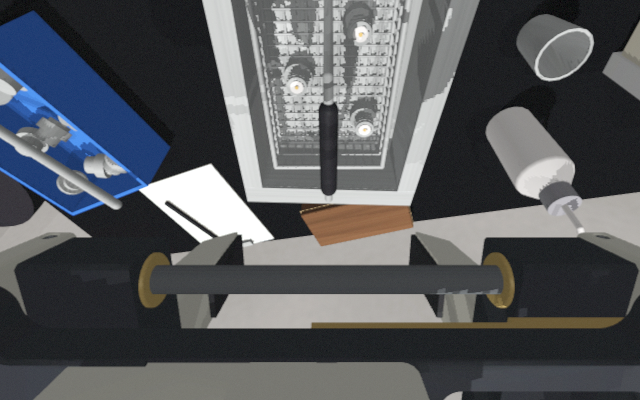

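The wrist view shows the grip running straight up the image from (329,102) to (329,195), so it is aligned with the tool. I'll convert it to world coordinates and work out the descent.

```bash
cat >> h.py <<'E'
def wplane(uv,z):
    s=arm.sense(); c=arm.calibration('wrist'); R=Ro.from_euler('xyz',s['eef_rot'],degrees=True).as_matrix(); T=np.array(c['tool_from_camera'])
    o=R@T[:3,3]+s['tcp_pos']; d=R@T[:3,:3]@[(uv[0]-c['cx'])/c['fx'],(uv[1]-c['cy'])/c['fy'],1]
    return o+d*(z-o[2])/d[2]
E
python3 - <<'E'
from h import *
a=cv2.imread('pics/w1.png'); g=grip(a,315,98,28,98); print(g)
q=[wplane(u,.215) for u in g[:2]]; d=q[0]-q[1]; d=d*np.sign(d[0]); m=sum(q)/2
print(q,m,np.linalg.norm(d),np.degrees(np.arctan2(d[1],d[0])))
to((.581,-.2395,.2145),-12.5,32)
to(m,-12.5,32)
E
```

```text
(array([327.9938, 102.9793]), array([328.3082, 194.0093]), 1455)
[array([ 0.5457, -0.2298,  0.215 ]), array([ 0.62  , -0.2457,  0.215 ])] [ 0.5828 -0.2377  0.215 ] 0.07592670242649648 -12.126744633338362
t 4.08 tcp [ 0.5957 -0.2422  0.2835] tgt [ 0.5908 -0.2417  0.1984] | before-turn [ 0.0488 -0.      0.0699] | after-turn [ 0.0493 -0.0005  0.0696] | rotvec [-0.3236 -0.3622  0.1164] W 1.000952175324272 F [0.5527 0.055  0.4419] M [ 0.1636  0.5883 -0.0085] g 0.0
t 4.08 tcp [ 0.5957 -0.2422  0.2835] tgt [ 0.5927 -0.2399  0.1989] | before-turn [0.0474 0.0021 0.0702] | after-turn [0.0478 0.0016 0.0699] | rotvec [-0.3236 -0.3622  0.1164] W 1.000952175324272 F [0.5527 0.055  0.4419] M [ 0.1636  0.5883 -0.0085] g 0.0
```

To row units: 0.014 m is 0.224, 0.012 m is 0.192.

```bash
echo '{"tx": [0.08, 0.16, 0.16, 0.16, 0.128, 0.08, 0, 0], "ty": [0, 0.016, 0, 0, 0, 0, 0, 0], "tz": [0.112, 0.224, 0.224, 0.224, 0.192, 0.144, 0, 0], "drx": [0, 0, 0, 0, 0, 0, 0, 0], "dry": [0, 0, 0, 0, 0, 0, 0, 0], "drz": [0, 0, 0, 0, 0, 0, 0, 0]}' | python3 nudge.py
python3 -c "
from h import *
to((.582,-.2387,.2145),-12.5,32)"
echo '{"tx": [0, 0, 0, 0, 0, 0, 0, 0], "ty": [0, 0, 0, 0, 0, 0, 0, 0], "tz": [0, 0, 0, 0, 0, 0, 0, 0], "drx": [0, 0, 0, 0, 0, 0, 0, 0], "dry": [0, 0, 0, 0, 0, 0, 0, 0], "drz": [0, 0, 0, 0, 0, 0, 0, 0]}' | python3 nudge.py 0.0
python3 -c "
from h import *
to((.582,-.2387,.2145),-12.5,32);print(up([0,0,1]))"
```

```text
t: 5.08
tcp_pos: [0.5919, -0.24, 0.1989]
eef_rot: [-179.7, 31.7, 167.7]
ft_force: [0.8, 0.6, -0.5]
gripper_width: 0.997
grip_force: 0.0
t 5.08 tcp [ 0.5919 -0.24    0.1989] tgt [ 0.5918 -0.2409  0.1984] | before-turn [ 0.0002 -0.0009  0.0005] | after-turn [ 0.0002 -0.0009  0.0005] | rotvec [-0.2638 -0.3243  0.1398] W 0.9966179938028626 F [ 0.7778  0.5658 -0.4547] M [ 0.1689  0.5706 -0.0945] g 0.0
t: 6.08
tcp_pos: [0.5915, -0.2398, 0.1985]
eef_rot: [-179.7, 31.6, 167.7]
ft_force: [0.6, -0.2, -0.0]
gripper_width: 0.183
grip_force: 0.0
t 6.08 tcp [ 0.5915 -0.2398  0.1985] tgt [ 0.5918 -0.2409  0.1984] | before-turn [-0.0004 -0.001   0.0003] | after-turn [-0.0004 -0.001   0.0003] | rotvec [-0.2524 -0.3661  0.1336] W 0.1825959082141295 F [ 0.5824 -0.2358 -0.0491] M [0.1575 0.5725 0.0145] g 0.0
[-0.5245 -0.005  -0.8514]
```

To row units: -0.0065 m is -0.104, -0.005 m is -0.08.

```bash
echo '{"tx": [0, 0, 0, 0], "ty": [0, 0, 0, 0], "tz": [0, 0, 0, 0], "drx": [0, 0, 0, 0], "dry": [0, 0, 0, 0], "drz": [0, 0, 0, 0]}' | python3 nudge.py
echo '{"tx": [-0.008, -0.016, -0.032, -0.048, -0.064, -0.064, -0.064], "ty": [0, 0, 0, 0, 0, 0, 0], "tz": [-0.016, -0.024, -0.048, -0.08, -0.104, -0.104, -0.104], "drx": [0, 0, 0, 0, 0, 0, 0], "dry": [0, 0, 0, 0, 0, 0, 0], "drz": [0, 0, 0, 0, 0, 0, 0]}' | python3 nudge.py
python3 -c "
from h import *
to((.582,-.2387,.305),-12.5,32)"
```

```text
t: 6.58
tcp_pos: [0.5915, -0.2402, 0.1985]
eef_rot: [-179.6, 31.6, 167.6]
ft_force: [0.5, -2.8, 0.4]
gripper_width: 0.122
grip_force: 30.0
t: 7.45
tcp_pos: [0.5917, -0.2396, 0.2345]
eef_rot: [-179.7, 31.7, 167.7]
ft_force: [0.1, -0.1, -4.9]
gripper_width: 0.122
grip_force: 30.0
t 7.45 tcp [ 0.5917 -0.2396  0.2345] tgt [ 0.5918 -0.2409  0.2889] | before-turn [-0.0289 -0.0015 -0.0461] | after-turn [-0.0292 -0.0012 -0.0459] | rotvec [-0.2538 -0.3421  0.1354] W 0.12152498950261083 F [ 0.1412 -0.1253 -4.9371] M [ 0.2853  1.0902 -0.0305] g 29.99559134244919
```

To row units: -0.0065 m is -0.104, -0.005 m is -0.08.

```bash
echo '{"tx": [-0.064, -0.064, -0.064, -0.064, -0.064, -0.064, -0.064, -0.048, -0.024, 0, 0, 0], "ty": [0, 0, 0, 0, 0, 0, 0, 0, 0, 0, 0, 0], "tz": [-0.104, -0.104, -0.104, -0.104, -0.104, -0.104, -0.104, -0.08, -0.048, 0, 0, 0], "drx": [0, 0, 0, 0, 0, 0, 0, 0, 0, 0, 0, 0], "dry": [0, 0, 0, 0, 0, 0, 0, 0, 0, 0, 0, 0], "drz": [0, 0, 0, 0, 0, 0, 0, 0, 0, 0, 0, 0]}' | python3 nudge.py
python3 - <<'E'
from h import *
to((.47,.04,.30),-5.4,32)
to((.48,.225,.30),-5.4,32)
for n in ['side','wrist']: cv2.imwrite(f'pics/{n}2.png',arm.snapshot(n)[:,:,::-1])
a=cv2.imread('pics/side2.png'); b=cv2.imread('pics/wrist2.png')
o=np.zeros((600,800,3),np.uint8); o[:400,:320]=cv2.resize(a[100:300,310:470],None,fx=2,fy=2); o[:400,320:]=b[:,80:560]
cv2.imwrite('pics/c3.png',o[:400])
E
```

```text
t: 8.95
tcp_pos: [0.5911, -0.2392, 0.2959]
eef_rot: [-179.7, 31.6, 167.7]
ft_force: [0.3, -0.0, -4.1]
gripper_width: 0.12
grip_force: 30.0
t 8.95 tcp [ 0.5911 -0.2392  0.2959] tgt [0.48   0.0391 0.2839] | before-turn [ 0.1493  0.2476 -0.0792] | after-turn [ 0.1223  0.2665 -0.0623] | rotvec [-3.9923 -0.4246 -5.9053] W 0.11992088323027482 F [ 0.344  -0.0166 -4.0625] M [ 0.2738  1.1391 -0.0541] g 29.995787143707275
t 8.95 tcp [ 0.5911 -0.2392  0.2959] tgt [0.49   0.2241 0.2839] | before-turn [ 0.1747  0.4303 -0.0959] | after-turn [ 0.1286  0.4517 -0.0662] | rotvec [-3.9923 -0.4246 -5.9053] W 0.11992088323027482 F [ 0.344  -0.0166 -4.0625] M [ 0.2738  1.1391 -0.0541] g 29.995787143707275
```

View pics/c3.png

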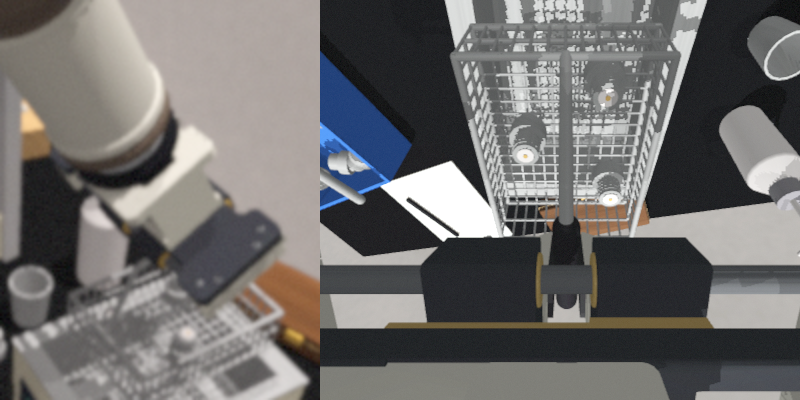

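The basket hangs level with all three fittings in it, and the grip is held centrally at about (566,260). Next I work out the carry legs.

```bash
python3 -c "
from h import *
print(up([-.081,.279,0]),up([-.012,.185,0]),up([.05,0,0]))"
```

```text
[ 0.1182  0.2548 -0.0742] [ 0.0437  0.178  -0.0279] [-0.0416  0.0108  0.0255]
```

To row units: 0.016 m is 0.256, 0.013 m is 0.208.

```bash
echo '{"tx": [0.024, 0.048, 0.072, 0.096, 0.12, 0.12, 0.12, 0.12, 0.12, 0.12, 0.12, 0.12], "ty": [0.048, 0.096, 0.152, 0.208, 0.256, 0.256, 0.256, 0.256, 0.256, 0.256, 0.256, 0.256], "tz": [-0.016, -0.0288, -0.0448, -0.0608, -0.0752, -0.0752, -0.0752, -0.0752, -0.0752, -0.0752, -0.0752, -0.0752], "drx": [0, 0, 0, 0, 0, 0, 0, 0, 0, 0, 0, 0], "dry": [0, 0, 0, 0, 0, 0, 0, 0, 0, 0, 0, 0], "drz": [0, 0, 0, 0, 0, 0, 0, 0, 0, 0, 0, 0]}' | python3 nudge.py
echo '{"tx": [0.12, 0.12, 0.12, 0.112, 0.104, 0.104, 0.088, 0.08, 0.064, 0.064, 0.064, 0.064], "ty": [0.256, 0.256, 0.256, 0.256, 0.256, 0.256, 0.256, 0.256, 0.256, 0.256, 0.256, 0.256], "tz": [-0.0752, -0.0752, -0.0752, -0.0704, -0.0656, -0.0656, -0.056, -0.0512, -0.04, -0.04, -0.04, -0.04], "drx": [0, 0, 0, 0, 0, 0, 0, 0, 0, 0, 0, 0], "dry": [0, 0, 0, 0, 0, 0, 0, 0, 0, 0, 0, 0], "drz": [0, 0, 0, 0, 0, 0, 0, 0, 0, 0, 0, 0]}' | python3 nudge.py
python3 -c "
from h import *
to((.485,.225,.305),-5.4,32); print(arm.sense()['joint_positions'])"
```

```text
t: 10.55
tcp_pos: [0.539, -0.0632, 0.2963]
eef_rot: [-179.7, 31.7, 167.7]
ft_force: [0.3, 0.8, -4.7]
gripper_width: 0.125
grip_force: 30.0
t: 12.05
tcp_pos: [0.5012, 0.1421, 0.2963]
eef_rot: [-179.8, 31.7, 167.6]
ft_force: [0.2, -0.1, -4.5]
gripper_width: 0.121
grip_force: 30.0
t 12.05 tcp [0.5012 0.1421 0.2963] tgt [0.495  0.2241 0.2889] | before-turn [ 0.024   0.0787 -0.0064] | after-turn [ 0.0157  0.081  -0.0011] | rotvec [-3.906  -0.3407 -5.9353] W 0.12129705430026567 F [ 0.188  -0.0651 -4.4897] M [0.2888 1.0997 0.0028] g 29.996367394924164
[-11.7955  -3.855  -21.628  125.0563  33.3288  40.6135  21.6572]
```

To row units: 0.016 m is 0.256, 0.013 m is 0.208, -1.8 degrees / 180 = -0.01.

```bash
echo '{"tx": [0.072, 0.072, 0.072, 0.056, 0.048, 0.024, 0.008, 0, 0, 0, 0, 0], "ty": [0.256, 0.256, 0.256, 0.208, 0.16, 0.08, 0.032, 0, 0, 0, 0, 0], "tz": [-0.0448, -0.0448, -0.0448, -0.0336, -0.0288, -0.016, -0.0064, 0, 0, 0, 0, 0], "drx": [0, 0, 0, 0, 0, 0, 0, -0.0033, -0.0067, -0.0067, -0.0039, -0.0011], "dry": [0, 0, 0, 0, 0, 0, 0, 0, -0.0006, -0.0006, 0, 0], "drz": [0, 0, 0, 0, 0, 0, 0, -0.005, -0.01, -0.01, -0.0061, -0.0017]}' | python3 nudge.py
python3 -c "
from h import *
to((.485,.225,.225),-5.4,32); print(up([0,0,-1]))"
```

```text
t: 13.55
tcp_pos: [0.4932, 0.2219, 0.2958]
eef_rot: [-179.9, 31.8, 174.6]
ft_force: [-0.1, -0.1, -4.5]
gripper_width: 0.119
grip_force: 30.0
t 13.55 tcp [0.4932 0.2219 0.2958] tgt [0.495  0.2241 0.2089] | before-turn [0.0445 0.0025 0.0747] | after-turn [0.0447 0.0023 0.0746] | rotvec [-0.1156 -0.174  -0.027 ] W 0.11949209619860476 F [-0.1085 -0.0794 -4.4659] M [0.1363 1.1784 0.0012] g 29.99516934156418
[0.5273 0.0015 0.8497]
```

To row units: 0.011 m is 0.176, 0.01 m is 0.16.

```bash
echo '{"tx": [0.032, 0.064, 0.096, 0.112, 0.112, 0.112, 0.096, 0.064, 0.032, 0, 0], "ty": [0, 0, 0, 0, 0, 0, 0, 0, 0, 0, 0], "tz": [0.048, 0.104, 0.16, 0.176, 0.176, 0.176, 0.152, 0.104, 0.056, 0, 0], "drx": [0, 0, 0, 0, 0, 0, 0, 0, 0, 0, 0], "dry": [0, 0, 0, 0, 0, 0, 0, 0, 0, 0, 0], "drz": [0, 0, 0, 0, 0, 0, 0, 0, 0, 0, 0]}' | python3 nudge.py
python3 - <<'E'
from h import *
to((.5915,.217,.228),-5.4,32)
for n in ['side','top']: cv2.imwrite(f'pics/{n}4.png',arm.snapshot(n)[:,:,::-1])
a=cv2.imread('pics/side4.png'); b=cv2.imread('pics/top4.png')
f=lambda i,x,y,w,h,s:cv2.resize(i[y:y+h,x:x+w],None,fx=s,fy=s,interpolation=cv2.INTER_CUBIC)
cv2.imwrite('pics/c4.png',np.hstack([f(a,180,60,160,200,2.5),f(b,145,120,160,200,2.5)]))
E
```

```text
t: 14.92
tcp_pos: [0.4931, 0.2227, 0.2113]
eef_rot: [-179.9, 31.8, 174.6]
ft_force: [-0.1, -0.2, -5.2]
gripper_width: 0.125
grip_force: 30.0
t 14.93 tcp [0.4931 0.2227 0.2113] tgt [0.6015 0.2161 0.2119] | before-turn [-0.0926  0.0036  0.0568] | after-turn [-0.0924  0.0036  0.057 ] | rotvec [-0.0588 -0.1512 -0.0116] W 0.1251281281227181 F [-0.1175 -0.2226 -5.2133] M [0.1102 1.1328 0.0192] g 29.995543956756592
```

View pics/c4.png

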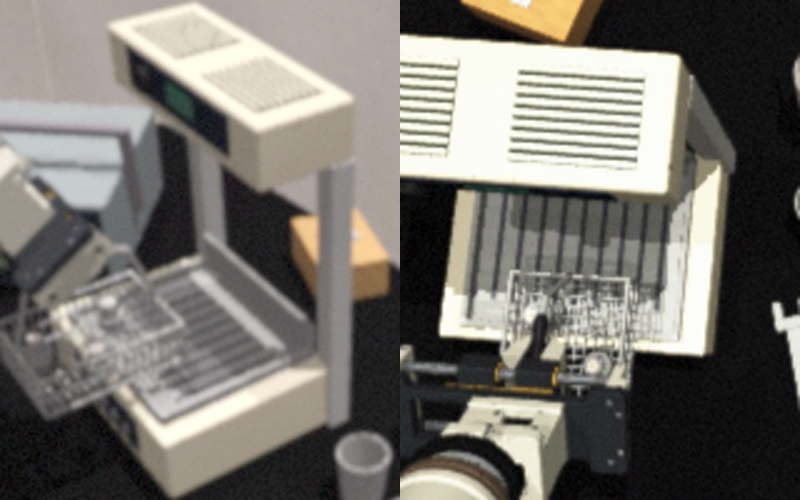

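The basket is level over the tray's front, fairly square and centred. I'll slide it in above the rim.

To row units: -0.011 m is -0.176, -0.009 m is -0.144.

```bash
echo '{"tx": [-0.048, -0.096, -0.144, -0.176, -0.176, -0.176, -0.176, -0.176, -0.144, -0.096, -0.048, 0], "ty": [0, 0.0048, 0.0064, 0.0064, 0.0064, 0.0064, 0.0064, 0.0064, 0.0064, 0.0048, 0, 0], "tz": [0.0288, 0.0592, 0.088, 0.1088, 0.1088, 0.1088, 0.1088, 0.1088, 0.088, 0.0592, 0.0288, 0], "drx": [0, 0, 0, 0, 0, 0, 0, 0, 0, 0, 0, 0], "dry": [0, 0, 0, 0, 0, 0, 0, 0, 0, 0, 0, 0], "drz": [0, 0, 0, 0, 0, 0, 0, 0, 0, 0, 0, 0]}' | python3 nudge.py
python3 - <<'E'
from h import *
to((.5915,.217,.198),-5.4,32)
for n in ['side','top']: cv2.imwrite(f'pics/{n}5.png',arm.snapshot(n)[:,:,::-1])
a=cv2.imread('pics/side5.png'); b=cv2.imread('pics/top5.png')
f=lambda i,x,y,w,h,s:cv2.resize(i[y:y+h,x:x+w],None,fx=s,fy=s,interpolation=cv2.INTER_CUBIC)
cv2.imwrite('pics/c5.png',np.hstack([f(a,190,110,140,140,2.857),f(b,145,140,160,160,2.5)]))
E
```

```text
t: 16.52
tcp_pos: [0.5995, 0.2157, 0.2111]
eef_rot: [-179.9, 31.8, 174.6]
ft_force: [-1.1, -0.0, -4.6]
gripper_width: 0.121
grip_force: 30.0
t 16.52 tcp [0.5995 0.2157 0.2111] tgt [0.6015 0.2161 0.1819] | before-turn [0.0137 0.0006 0.0259] | after-turn [0.0138 0.0006 0.0258] | rotvec [-0.0909 -0.1974 -0.0075] W 0.12062626842304885 F [-1.0741 -0.0063 -4.6052] M [0.0844 1.1918 0.0001] g 29.995782673358917
```

View pics/c5.png

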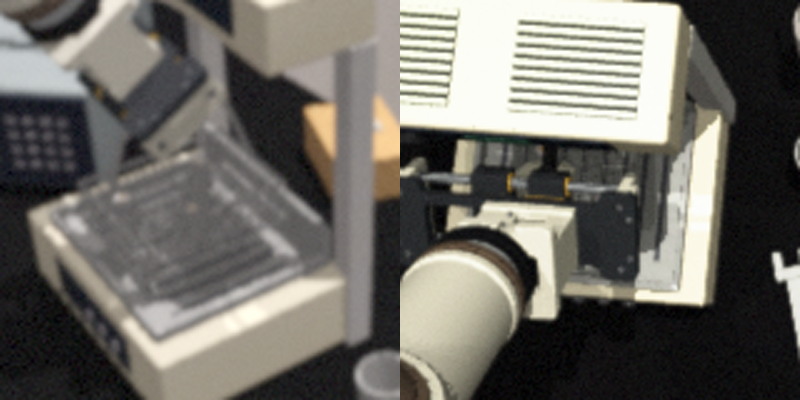

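To row units: 0.005 m is 0.08, 0.0035 m is 0.056.

```bash
echo '{"tx": [-0.0288, -0.0288, 0, 0.024, 0.048, 0.048, 0.048, 0.032, 0.016, 0, 0], "ty": [0, 0, 0, 0, 0, 0, 0, 0, 0, 0, 0], "tz": [0.0176, 0.0176, 0, 0.04, 0.08, 0.08, 0.08, 0.056, 0.024, 0, 0], "drx": [0, 0, 0, 0, 0, 0, 0, 0, 0, 0, 0], "dry": [0, 0, 0, 0, 0, 0, 0, 0, 0, 0, 0], "drz": [0, 0, 0, 0, 0, 0, 0, 0, 0, 0, 0]}' | python3 nudge.py
python3 -c "
from h import *
to((.5955,.217,.195),-5.4,32)"
```

```text
t: 18.0
tcp_pos: [0.6042, 0.2154, 0.1852]
eef_rot: [-179.9, 31.8, 174.6]
ft_force: [-0.1, 0.5, -4.3]
gripper_width: 0.123
grip_force: 30.0
t 18.00 tcp [0.6042 0.2154 0.1852] tgt [0.6055 0.2161 0.1789] | before-turn [0.0023 0.0008 0.006 ] | after-turn [0.0023 0.0008 0.006 ] | rotvec [-0.0715 -0.1657 -0.0059] W 0.12319128186771698 F [-0.0959  0.5153 -4.3335] M [0.1331 1.1705 0.0227] g 29.995754063129425
```

Bottom is estimated about 6 mm above the tray floor. I'll lower it in small steps, watching the force.

To row units: 0.0009 m is 0.0144, 0.0005 m is 0.008.

```bash
echo '{"tx": [0.008, 0.008, 0.008, 0.008, 0, 0], "ty": [0, 0, 0, 0, 0, 0], "tz": [0.0144, 0.0144, 0.0144, 0.0144, 0, 0], "drx": [0, 0, 0, 0, 0, 0], "dry": [0, 0, 0, 0, 0, 0], "drz": [0, 0, 0, 0, 0, 0]}' | python3 nudge.py
echo '{"tx": [0.008, 0, 0], "ty": [0, 0, 0], "tz": [0.0144, 0, 0], "drx": [0, 0, 0], "dry": [0, 0, 0], "drz": [0, 0, 0]}' | python3 nudge.py
echo '{"tx": [0.008, 0, 0], "ty": [0, 0, 0], "tz": [0.0144, 0, 0], "drx": [0, 0, 0], "dry": [0, 0, 0], "drz": [0, 0, 0]}' | python3 nudge.py
```

```text
t: 18.75
tcp_pos: [0.6043, 0.2152, 0.1809]
eef_rot: [-179.9, 31.8, 174.6]
ft_force: [0.1, 0.4, -4.8]
gripper_width: 0.121
grip_force: 30.0
t: 19.12
tcp_pos: [0.6043, 0.2152, 0.1798]
eef_rot: [-179.9, 31.8, 174.6]
ft_force: [-0.5, 0.3, -4.6]
gripper_width: 0.119
grip_force: 30.0
t: 19.5
tcp_pos: [0.6044, 0.2152, 0.1788]
eef_rot: [-179.9, 31.8, 174.6]
ft_force: [0.3, -0.3, -5.4]
gripper_width: 0.122
grip_force: 30.0
```

To row units: 0.0009 m is 0.0144, 0.0005 m is 0.008.

```bash
for i in 1 ; do echo '{"tx": [0.008, 0, 0], "ty": [0, 0, 0], "tz": [0.0144, 0, 0], "drx": [0, 0, 0], "dry": [0, 0, 0], "drz": [0, 0, 0]}' | python3 nudge.py; done
echo '{"tx": [0.008, 0, 0], "ty": [0, 0, 0], "tz": [0.0144, 0, 0], "drx": [0, 0, 0], "dry": [0, 0, 0], "drz": [0, 0, 0]}' | python3 nudge.py
echo '{"tx": [0.0048, 0, 0], "ty": [0, 0, 0], "tz": [0.008, 0, 0], "drx": [0, 0, 0], "dry": [0, 0, 0], "drz": [0, 0, 0]}' | python3 nudge.py
```

```text
t: 19.88
tcp_pos: [0.6048, 0.215, 0.1782]
eef_rot: [-179.9, 31.9, 174.6]
ft_force: [-0.5, -1.1, -1.4]
gripper_width: 0.121
grip_force: 30.0
t: 20.25
tcp_pos: [0.6052, 0.2152, 0.1782]
eef_rot: [-179.9, 31.9, 174.6]
ft_force: [-5.0, -2.5, 5.0]
gripper_width: 0.117
grip_force: 30.0
t: 20.62
tcp_pos: [0.6054, 0.2153, 0.1781]
eef_rot: [-179.9, 32.0, 174.6]
ft_force: [-5.7, -2.3, 8.3]
gripper_width: 0.122
grip_force: 30.0
```

Floor contact came at TCP z 0.178, as expected. I'll unload slightly, then push home.

To row units: -0.001 m is -0.016, -0.0006 m is -0.0096.

```bash
echo '{"tx": [-0.0096, 0], "ty": [0, 0], "tz": [-0.016, 0], "drx": [0, 0], "dry": [0, 0], "drz": [0, 0]}' | python3 nudge.py
echo '{"tx": [-0.0272, -0.0272, 0, 0], "ty": [0, 0, 0, 0], "tz": [0.016, 0.016, 0, 0], "drx": [0, 0, 0, 0], "dry": [0, 0, 0, 0], "drz": [0, 0, 0, 0]}' | python3 nudge.py
echo '{"tx": [-0.0272, 0, 0], "ty": [0, 0, 0], "tz": [0.016, 0, 0], "drx": [0, 0, 0], "dry": [0, 0, 0], "drz": [0, 0, 0]}' | python3 nudge.py
```

```text
t: 20.88
tcp_pos: [0.6051, 0.2154, 0.1782]
eef_rot: [-180.0, 31.9, 174.6]
ft_force: [-1.6, -1.7, 4.0]
gripper_width: 0.116
grip_force: 30.0
t: 21.38
tcp_pos: [0.6085, 0.2159, 0.1782]
eef_rot: [-180.0, 31.9, 174.6]
ft_force: [-4.4, 0.2, 5.6]
gripper_width: 0.121
grip_force: 30.0
t: 21.75
tcp_pos: [0.6104, 0.216, 0.1782]
eef_rot: [180.0, 31.9, 174.6]
ft_force: [-3.6, 0.2, 5.5]
gripper_width: 0.125
grip_force: 30.0
```

To row units: -0.0017 m is -0.0272, 0.001 m is 0.016.

```bash
echo '{"tx": [-0.0272, 0, 0], "ty": [0, 0, 0], "tz": [0.016, 0, 0], "drx": [0, 0, 0], "dry": [0, 0, 0], "drz": [0, 0, 0]}' | python3 nudge.py
echo '{"tx": [-0.0272, 0, 0], "ty": [0, 0, 0], "tz": [0.016, 0, 0], "drx": [0, 0, 0], "dry": [0, 0, 0], "drz": [0, 0, 0]}' | python3 nudge.py
echo '{"tx": [-0.0272, 0, 0], "ty": [0, 0, 0], "tz": [0.016, 0, 0], "drx": [0, 0, 0], "dry": [0, 0, 0], "drz": [0, 0, 0]}' | python3 nudge.py
```

```text
t: 22.12
tcp_pos: [0.6124, 0.216, 0.1781]
eef_rot: [180.0, 31.9, 174.6]
ft_force: [-5.3, -0.1, 4.5]
gripper_width: 0.118
grip_force: 30.0
t: 22.5
tcp_pos: [0.6134, 0.2163, 0.1782]
eef_rot: [180.0, 31.8, 174.7]
ft_force: [-10.6, -0.4, 9.3]
gripper_width: 0.121
grip_force: 30.0
t: 22.88
tcp_pos: [0.6135, 0.2163, 0.1781]
eef_rot: [-179.9, 31.7, 174.7]
ft_force: [-22.7, -1.9, 19.6]
gripper_width: 0.12
grip_force: 30.0
```

The force rise at TCP x 0.6134 shows it home, where predicted. I'll relax the load and check.

To row units: 0.0019 m is 0.0304, -0.0011 m is -0.0176.

```bash
echo '{"tx": [0.0304, 0, -0.0048, 0], "ty": [0, 0, 0, 0], "tz": [-0.0176, 0, -0.008, 0], "drx": [0, 0, 0, 0], "dry": [0, 0, 0, 0], "drz": [0, 0, 0, 0]}' | python3 nudge.py
python3 -c "
from h import *
to((.603,.216,.195),-5.4,32)
print(up([0,0,1]))"
```

```text
t: 23.38
tcp_pos: [0.6133, 0.2163, 0.1782]
eef_rot: [180.0, 31.8, 174.7]
ft_force: [-7.4, 1.5, 6.3]
gripper_width: 0.121
grip_force: 30.0
t 23.38 tcp [0.6133 0.2163 0.1782] tgt [0.613  0.2151 0.1789] | before-turn [-0.0002 -0.0013 -0.0007] | after-turn [-0.0002 -0.0013 -0.0007] | rotvec [ 0.0747 -0.2138  0.0637] W 0.12065878481552281 F [-7.4442  1.5008  6.2778] M [0.2952 1.3399 0.0596] g 30.013892948627472
[-0.5268  0.0005 -0.85  ]
```

To row units: -0.02 m is -0.32, -0.015 m is -0.24.

```bash
echo '{"tx": [0, 0, 0, 0, 0, 0], "ty": [0, 0, 0, 0, 0, 0], "tz": [0, 0, 0, 0, 0, 0], "drx": [0, 0, 0, 0, 0, 0], "dry": [0, 0, 0, 0, 0, 0], "drz": [0, 0, 0, 0, 0, 0]}' | python3 nudge.py 0.6
echo '{"tx": [0, 0, 0, 0.048, 0.16, 0.32, 0.32, 0.32, 0.32, 0.16, 0], "ty": [0, 0, 0, 0, 0, 0, 0, 0, 0, 0, 0], "tz": [-0.064, -0.128, -0.192, -0.24, -0.32, -0.32, -0.32, -0.24, -0.16, 0, 0], "drx": [0, 0, 0, 0, 0, 0, 0, 0, 0, 0, 0], "dry": [0, 0, 0, 0, 0, 0, 0, 0, 0, 0, 0], "drz": [0, 0, 0, 0, 0, 0, 0, 0, 0, 0, 0]}' | python3 nudge.py
python3 - <<'E'
from h import *
for n in ['side','wrist']: cv2.imwrite(f'pics/{n}6.png',arm.snapshot(n)[:,:,::-1])
a=cv2.imread('pics/side6.png'); b=cv2.imread('pics/wrist6.png')
f=lambda i,x,y,w,h,s:cv2.resize(i[y:y+h,x:x+w],None,fx=s,fy=s,interpolation=cv2.INTER_CUBIC)
cv2.imwrite('pics/c6.png',np.hstack([f(a,185,100,160,200,2),b[:,80:560]]))
E
```

```text
t: 24.12
tcp_pos: [0.6141, 0.2142, 0.1781]
eef_rot: [-179.9, 31.8, 174.6]
ft_force: [0.6, 1.0, 0.3]
gripper_width: 0.597
grip_force: 0.0
t: 25.5
tcp_pos: [0.4614, 0.2287, 0.2288]
eef_rot: [-179.9, 31.8, 174.7]
ft_force: [0.0, -1.2, 0.3]
gripper_width: 0.602
grip_force: 0.0
```

View pics/c6.png

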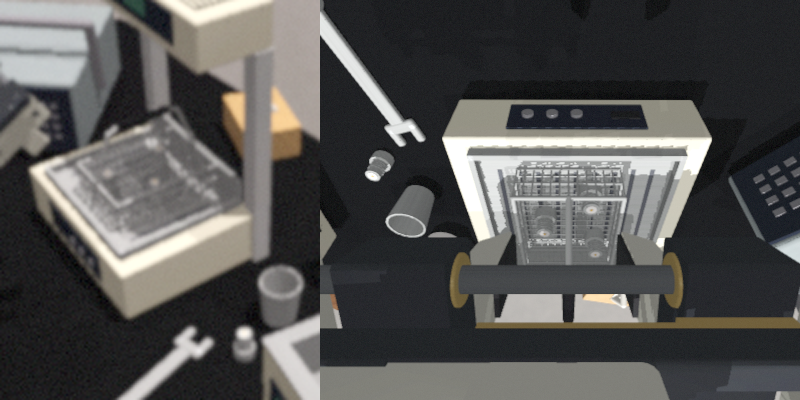

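The basket stands flat and square in the tray with three fittings in it. Its near top edge runs (275–387,199) in the wrist image, and the dryer's front edge is at row 138. One numeric check follows.

```bash
python3 - <<'E'
from h import *
b=cv2.cvtColor(cv2.imread('pics/wrist6.png'),cv2.COLOR_BGR2GRAY)
print(b[125:160,250],b[192:206,290],b[192:206,370])
for u,z in [((205,138),.092),((470,138),.092),((275,199.5),.125),((387,199.5),.125)]: print(wplane(u,z))
p=[wplane(u,z)[:2] for u,z in [((331,138),.092),((331,199.5),.125)]]; print('front edge to basket end',np.linalg.norm(p[0]-p[1]),'expect .036')
E
```

```text
[145 146 147 149 147 145 147 148 146 148 147 175 219 243 254 255 255 255
 255 255 255 224 172 128 114 112 111 111 112 114 157 217 228 228 228] [128 120 141 117 115 161 205 225 198 168 162 148 142 159] [ 74  65 131 115 106 150 197 223 204 131  87  81  69 123]
[0.4741 0.1176 0.092 ]
[0.4967 0.3571 0.092 ]
[0.5261 0.1747 0.125 ]
[0.536  0.2801 0.125 ]
front edge to basket end 0.04637913380222613 expect .036
```

The contact force and the TCP position agree with home, but this oblique-view number disagrees. I'll clear the arm and check with the fixed cameras.

Careful with the scale: shifts go in shares of 62.5 mm and turns go in shares of 180 degrees. That gives: 0.04 m is 0.64, 0.03 m is 0.48.

```bash
echo '{"tx": [-0.16, -0.24, -0.24, -0.16, 0, 0, 0, 0, 0, 0, 0, 0], "ty": [0, 0, 0.16, 0.48, 0.64, 0.64, 0.64, 0.64, 0.64, 0.48, 0.16, 0], "tz": [-0.272, -0.416, -0.416, -0.272, 0, 0, 0, 0, 0, 0, 0, 0], "drx": [0, 0, 0, 0, 0, 0, 0, 0, 0, 0, 0, 0], "dry": [0, 0, 0, 0, 0, 0, 0, 0, 0, 0, 0, 0], "drz": [0, 0, 0, 0, 0, 0, 0, 0, 0, 0, 0, 0]}' | python3 nudge.py
python3 - <<'E'
from h import *
for n in ['side','top']: cv2.imwrite(f'pics/{n}7.png',arm.snapshot(n)[:,:,::-1])
a=cv2.imread('pics/side7.png'); b=cv2.imread('pics/top7.png')
f=lambda i,x,y,w,h,s:cv2.resize(i[y:y+h,x:x+w],None,fx=s,fy=s,interpolation=cv2.INTER_CUBIC)
cv2.imwrite('pics/c7.png',np.hstack([f(a,195,130,133,133,3.01)[:400,:400],f(b,155,170,133,133,3.01)[:400,:400]]))
E
```

```text
t: 27.1
tcp_pos: [0.4859, 0.5077, 0.3274]
eef_rot: [-179.8, 31.8, 174.6]
ft_force: [-0.1, 0.4, -0.5]
gripper_width: 0.599
grip_force: 0.0
```

View pics/c7.png

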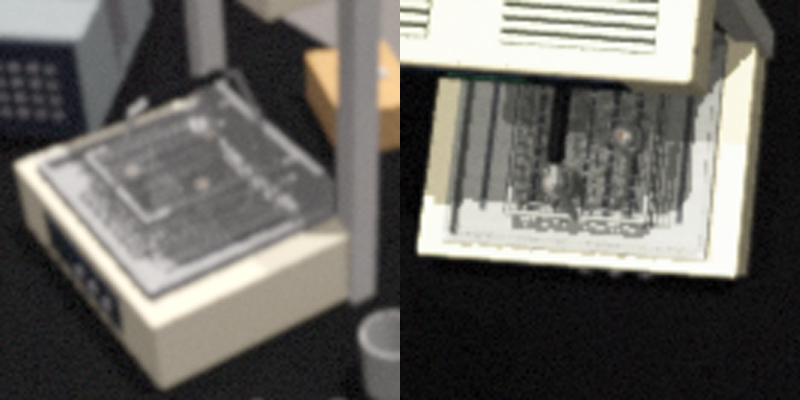

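In the top view the basket's near top edge runs about (191,239.8) to (236.4,242.4), and the grip's front end is at (207,223.8).

```bash
python3 - <<'E'
from h import *
A=plane('top',(161,254.5),.092);B=plane('top',(269,262),.092); M=(A+B)/2
y=(A-B)/np.linalg.norm(A-B); x=np.array([y[1],-y[0],0])
for n,u,z in [('L',(190.9,239.8),.125),('R',(236.4,242.4),.125),('gripend',(207.2,223.8),.195)]:
    p=plane('top',u,z)-M; print(n,p@x-.099,p@y,'expect x -.063 / -.032..-.020')
E
```

```text
L -0.05974966387908045 0.05151646708237584 expect x -.063 / -.032..-.020
R -0.058542187090503295 -0.05491303432543684 expect x -.063 / -.032..-.020
gripend -0.024255053621193262 -0.002825341966231364 expect x -.063 / -.032..-.020
```

The checks average to home, within a few mm either way. The basket is square to within about 1° and centred within 3 mm. I'm handing the job in.

```bash
python3 -c "
from rig import arm
print(arm.close_job())"
```

```text
the job is handed in; nothing more can be done
None
```

The basket is in the dryer tray, flat, square and against the rear plate as far as force and camera checks show, released with three fittings visible in it; the job is handed in with no verdict returned.

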